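# Thread the guide pin through both bushings of the drill jig and hold it

### The arm

A 6-joint arm with a two-finger parallel gripper is mounted at the origin on the work surface. World frame = base frame: x ahead of the robot, y to its left, z up, the work surface at z = 0. Lengths are in m, angles in rad, forces in N, time in s.
With the tool pointing down it reaches from about 0.35 to 0.975 m from the base axis. Payload 4.9 kg.
Tool frame: the origin (TCP) lies midway between the tips of the shut fingers; the grasp point (between the pads) lies 19 mm behind it; z points along the fingers, y is the line along which they close (so a half turn about z gives the same grasp; the last joint's range is limited). The gripper opens to 85 mm and grips with 20 to 120 N. Pads are 22 mm wide; open, the fingers measure 114 mm over their backs; the gripper's body (76 mm by 85 mm) begins 54 mm behind the grasp point. The pads swing forward as they close: fully open they stand 13 mm farther back than shut.
Start: joints at [-1.316, 0.053, 1.613, -0, 1.476, -0.119], TCP at [0.228, -0.582, 0.231] pointing down, gripper open.
Joint ranges: [-3.01, 3.01], [-1.01, 2.22], [0.06, 2.58], [-1.02, 4.17], [0.09, 2.62], [-3.14, 3.14]. Speed limits (rad/s): [2.57, 2.57, 3.14, 3.14, 3.14, 3.14].

### API

Orientations are given as a unit quaternion [x, y, z, w].
In Python, from workcell import * gives the robot as it stands. The module is installed in compiled form; this text tells all that it offers.
- The arm moves only by the tool step_arm, never from a script. Its argument "series" is a list of rows, each an object with "offset": the shift along the tool's x, y, z in units of 25 mm (1.0 is 25 mm), a list of three; "rotation": the turn, a rotation vector about the tool's x, y, z in units of 10 degrees (1.0 is 10 degrees), a list of three; "fingers": the closure, from 0 (fully open) to 1 (shut). In form: [{"offset": [dx, dy, dz], "rotation": [wx, wy, wz], "fingers": fingers}, ...]. A call has 1 to 10 rows; each row is the pose to reach, as a shift and turn from the pose commanded when the call began, along the tool's axes at that moment; what a row does not reach only later rows make up. A row lasts 1/8 s, in which the tool goes at most 62.5 mm and 10.7 degrees, less where a joint would pass 70% of its speed; a pose out of reach is approached as far as the arm can. A call with a gripper value outside its range is refused whole. The fingers move at their own pace and stop on an object; the grip force is fixed at half the most. Time passes only in rows, so rows that repeat a pose let the fingers close. It gives the time, the measured TCP pose, the force, the opening and the grip force at its end, in the units of the state.
- observe(): the state, without advancing time (a new reading comes with each control period).
- capture(name): name is "scene" or "top" or "wrist"; returns the picture (480x640x3 uint8, red, green, blue); there is no depth.
- camera_model(name): a dict with "mtx" (3x3 intrinsics, pixels), "xyz" and "rotation" of the camera in the world. Camera axes: x right, y up, looking along -z (the intrinsics and any distortion apply to the point x, -y, -z); pixel columns grow to the right and rows downward; lengths in m; the calibration is good to about 2 mm. A picture is of the moment at which its call begins: read the wrist's pose just before it. camera_model takes no time and is no camera call; for the wrist camera it gives the pose at the moment of the call.
- sign_off(): hands the job in; it is judged then, once.
The state is a dict: "clock": time; "joint_positions": joint angles; "joint_velocities": joint speeds; "tau": joint torques, N m; "ee_pos": TCP position; "eef_rot": TCP orientation; "force": force on the tool from outside, world axes, zero at the start; "ft_torque": the same for the moment, N m; "grip_width": finger opening in m; "grasp_force": force on a finger pad.
Only numpy, scipy, OpenCV 4.12 (cv2) and the standard library are available. Lean on these libraries where they do the work, as an engineer would, in place of code of your own. Each camera call takes 0.05 s, during which the arm holds its last target. There are 200 camera calls.

### The job

Lift the blue lid off the grey pin pot by its black knob and set it down upright, wholly on the round black mat. Then take the steel guide pin out of the pot by its orange head and thread it, nose down, through the upper and then the lower brass bushing of the green drill jig. Finish while still holding it there, about halfway down: nose clearly out below the lower arm, head clearly above the upper arm, so that I can lock it; do not drop the lid and leave everything else on the bench where it is.

Things in the scene. Friction and masses are not known exactly. Their poses are not given: they have to be found in the camera images.
- lid: Blue domed lid, loose, about 280 g. Origin: centre of its underside, z up. Lip 92 mm across (z 0 to 8), flange 114 mm (z 8 to 12), dome to a roof 76 mm across at z 62, stem 16 mm thick, round black knob 28 mm across at z 78 to 98. On the pot its origin is 90 mm above the bench, the lip inside with 3 mm play; hollow, it covers the pin's head: lift it straight up 55 mm or more first.
- pot: Grey round pot fixed to the bench, 108 mm across, 98 mm high, wall 5 mm. Origin: centre of its underside, on the bench. Inside stands a 34 mm square wooden block, top 53 mm above the bench, with a hole 13.5 mm wide in its centre in which the pin stands upright.
- pin: Steel guide pin, 130 mm long, about 130 g. Origin: tip of the nose, z towards the head. Nose tapers from 6 mm wide at z 0 to 12 mm at z 8; round shank 12 mm up to z 100; round orange head 20 mm across, z 100 to 130. Starts upright in the pot under the lid, tip 8 mm above the bench, 45 mm deep in the block's hole; the head (108 to 138 mm above the bench) is above the pot's rim.
- mat: Round black rubber mat fixed to the bench, 190 mm across, 4 mm thick. Origin: centre of its underside, on the bench. The lid goes here.
- jig: Green C-shaped bracket fixed to the bench. Origin: on the bench below the upright axis of both bushings. Two level arms, 50 (x) x 46 (y) x 12 mm, stick out to +x from a web (x -55 to -25 mm, 105 mm high, flush with the upper arm); foot at x -100 to -25 mm. Each has a brass bushing, through hole 14.5 mm. Arms 93 to 105 and 45 to 57 mm above the bench, open between and below.
- jig_top (a point): Centre of the mouth of the upper bushing, on the top face of the upper arm, 105 mm above the bench.
- jig_low (a point): Centre of the lower end of the lower bushing, on the underside of the lower arm, 45 mm above the bench, right below point jig_top.
- wrench: Bystander: steel wrench 170 mm long lying on the bench; origin below its middle.
- screwdriver: Bystander: red-handled screwdriver 190 mm long lying on the bench; origin below its middle.
- oil: Bystander: yellow bottle, 60 mm across, 150 mm high; origin under its centre.
- spray_can: Bystander: can with white label and blue ends, 54 mm across, 160 mm high; origin under its centre.
- flange: Bystander: aluminium ring, 90 mm across, 14 mm high; origin under its centre.
- offcut: Bystander: aluminium block 90 x 50 x 25 mm; origin under its centre.
- carton: Bystander: cardboard box 90 x 70 x 50 mm; origin under its centre.
Things that resemble listed ones, but are neither listed nor needed, are in the scene too. What is shaped like the jig but white is not meant. Several things have the shape of the mat; the one meant has the colours described above.

How it is judged:
By the outcome, as a careful person would: the job done as asked, in the order asked, and still so for the second after the job is handed in, while the arm keeps its last pose, push and grip.
It also fails if it takes over 64 s, if anything falls off the work surface, if the arm or the gripper's body presses on something with over 40 N, if the wrist force passes 120 N, or if a joint passes its speed limit or range.

## Working session

There is one attempt and no reset: what is moved stays moved. The work goes in short steps, Python scripts to look and compute and a tool call to move; the robot and the scene stay as the last step left them, time stands still between calls to the robot, and variables do not carry over. Pictures are saved under pics/ and viewed, at most 10 in all, crops included, and the job is handed in when it is done.

Besides the shell and the picture viewer there is one more tool, called after "Call:" as name(argument=value, ...) on one line, values as JSON. step_arm: Moves the arm, as the interface text tells. Its arguments: {"type":"object","properties":{"series":{"type":"array","items":{"type":"object","properties":{"offset":{"type":"array","items":{"type":"number"}},"rotation":{"type":"array","items":{"type":"number"}},"fingers":{"type":"number"}}}}},"required":["series"]}

```bash
mkdir -p pics
python3 - <<'E'
from workcell import *
import cv2
s=observe();print(s)
for n in("scene","top"):
    im=capture(n);cv2.imwrite(f"pics/{n}0.png",im[:,:,::-1]);m=camera_model(n);print(n,m)
print(camera_model("wrist"))
E
```

```text
{'clock': 0.0, 'joint_positions': array([-1.31600328e+00,  5.33244211e-02,  1.61433275e+00,  2.32346216e-05,
        1.47602569e+00, -1.19005994e-01]), 'joint_velocities': array([-0.00023094,  0.00044776,  0.00021675,  0.0005491 ,  0.00078292,
       -0.0006089 ]), 'tau': array([-1.97227644e-03, -3.93690920e+01, -3.70177567e+01, -2.26844750e-04,
        7.15666582e-03, -1.56258375e-05]), 'ee_pos': array([ 0.22806075, -0.58121116,  0.23006   ]), 'eef_rot': array([ 9.82584737e-01,  1.85812114e-01, -5.93639870e-05, -1.04348180e-03]), 'force': array([-0.18418839, -0.37753256,  0.41036847]), 'ft_torque': array([ 0.02984171,  0.02261806, -0.0384277 ]), 'grasp_force': 0.0, 'grip_width': 0.08576139928516656}
scene {'mtx': array([[581.75349358,   0.        , 322.36166944],
       [  0.        , 581.75349358, 236.22764618],
       [  0.        ,   0.        ,   1.        ]]), 'xyz': array([ 1.54934553, -0.28763206,  1.17907097]), 'rotation': array([0.30673438, 0.2293696 , 0.54829405, 0.74342265])}
top {'mtx': array([[504.16604243,   0.        , 324.5258516 ],
       [  0.        , 504.16604243, 243.26790738],
       [  0.        ,   0.        ,   1.        ]]), 'xyz': array([0.40598992, 0.02830445, 1.33072741]), 'rotation': array([-0.02478918,  0.03787744,  0.70970449, -0.70304362])}
{'mtx': array([[391.47165484,   0.        , 320.24309529],
       [  0.        , 391.47165484, 245.42607415],
       [  0.        ,   0.        ,   1.        ]]), 'xyz': array([ 0.30211355, -0.55246174,  0.37330112]), 'rotation': array([-0.12862654,  0.08819025, -0.55572817,  0.8166051 ])}
```

View pics/top0.png

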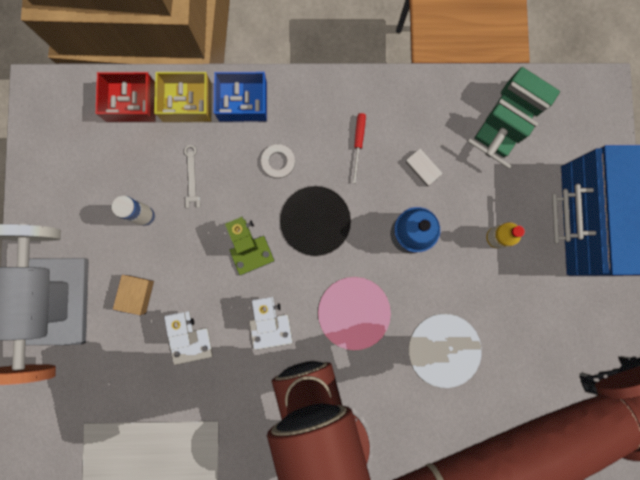

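View pics/scene0.png

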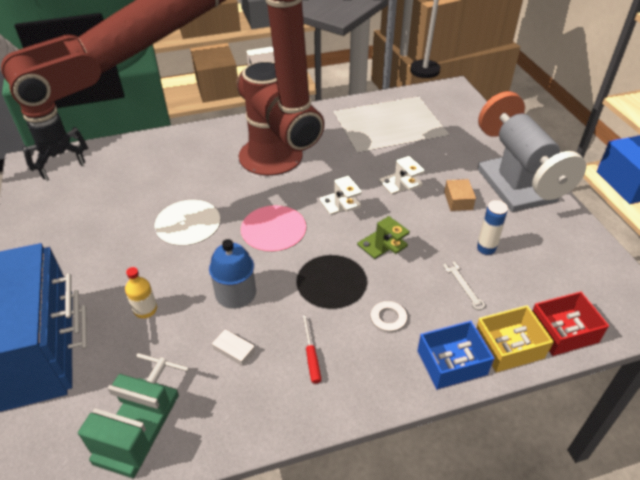

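The top view shows the knob at about (424,226), the black mat at (315,220) and the green jig's bushing at (237,229). In the scene view the knob is at about (228,246), the mat at (332,281) and the jig at (385,238).

```bash
cat > h.py <<'E'
import numpy as np, cv2
from workcell import *
from scipy.spatial.transform import Rotation as R
def ray(m,p):
    d=np.linalg.solve(m["mtx"],[p[0],p[1],1.]); d=R.from_quat(m["rotation"]).apply([d[0],-d[1],-d[2]])
    return np.array(m["xyz"]),d
def plane(m,p,z):
    o,d=ray(m,p); return o+d*(z-o[2])/d[2]
def proj(m,X):
    c=R.from_quat(m["rotation"]).inv().apply(np.array(X)-m["xyz"]); q=m["mtx"]@[c[0],-c[1],-c[2]]; return q[:2]/q[2]
def tri(r):
    A=0;b=0
    for o,d in r:
        d=d/np.linalg.norm(d);P=np.eye(3)-np.outer(d,d);A=A+P;b=b+P@o
    return np.linalg.solve(A,b)
def move(X,yaw=None):
    """offset & rotation (tool units) to bring the TCP to X pointing down, tool x at world yaw"""
    s=observe();r=R.from_quat(s["eef_rot"]);t=s["ee_pos"]
    print("off",np.round(r.inv().apply(np.array(X)-t)/.025,2),"yaw",np.degrees(np.arctan2(*r.apply([1,0,0])[[1,0]])).round(1))
    if yaw is None: yaw=np.arctan2(*r.apply([1,0,0])[[1,0]])
    c,n=np.cos(yaw),np.sin(yaw); T=R.from_matrix(np.array([[c,n,0],[n,-c,0],[0,0,-1]]))
    print("rot",np.round(np.degrees((r.inv()*T).as_rotvec())/10,2),"tcp",t.round(4))
def blob(mask,box=None):
    m=mask.astype(np.uint8)
    if box: k=np.zeros_like(m);k[box[1]:box[3],box[0]:box[2]]=1;m=m*k
    n,l,s,c=cv2.connectedComponentsWithStats(m);i=1+np.argmax(s[1:,4]);return c[i],s[i],l==i
E
python3 - <<'E'
from h import *
T=cv2.imread("pics/top0.png");S=cv2.imread("pics/scene0.png");mt,ms=camera_model("top"),camera_model("scene")
def g(T,b,f):
    c,s,_=blob(f(T.astype(int)),b);print(c.round(1),s);return c
dark=lambda I:I.max(2)<60
print("mat");a=g(T,(270,170,360,270),dark);b=g(S,(285,245,380,315),dark);print(plane(mt,a,.004),plane(ms,b,.004))
print("knob");a=g(T,(412,215,436,236),dark);b=g(S,(215,235,240,256),dark);print(plane(mt,a,.18),plane(ms,b,.178),tri([ray(mt,a),ray(ms,b)]))
blue=lambda I:(I[...,0]>I[...,2]+40)
print("lid");a=g(T,(380,195,450,265),blue);print(plane(mt,a,.12))
a=np.array([237,229]);print("jig",plane(mt,a,.105))
u=cv2.resize(T[205:285,210:290],None,fx=5,fy=5,interpolation=2);v=cv2.resize(S[205:265,350:430],(400,300),interpolation=2)
w=np.zeros((400,800,3),np.uint8);w[:,:400]=u;w[:300,400:]=v;cv2.imwrite("pics/jig.png",w)
E
```

```text
mat
[315.  220.6] [ 281  187   70   68 3729]
[331.2 281.4] [ 297  256   69   52 2764]
[0.58442016 0.02784739 0.004     ] [0.59200403 0.02513377 0.004     ]
knob
[423.9 225. ] [419 220  11  10  86]
[227.6 245.3] [223 240  10  11  84]
[ 0.54844419 -0.22327337  0.18      ] [ 0.55122341 -0.22407991  0.178     ] [ 0.54899027 -0.22406162  0.1758139 ]
lid
[416.5 229.6] [ 395  207   45   45 1502]
[ 0.54487471 -0.2180962   0.12      ]
jig [0.55163183 0.21823625 0.105     ]
```

View pics/jig.png

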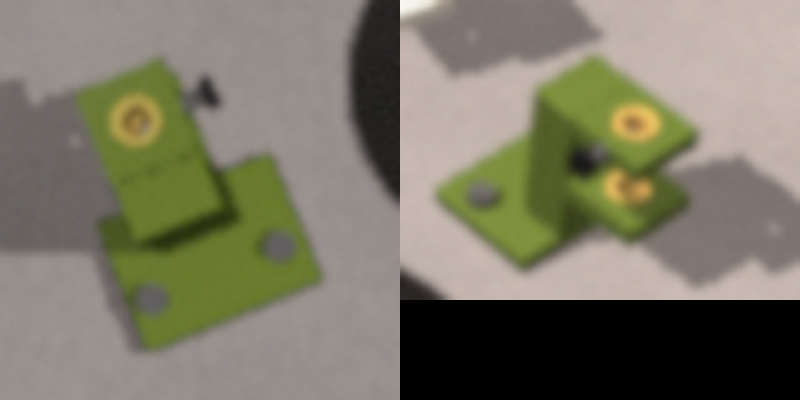

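The crops show the upper bushing centred at about top (237,229) and scene (396.6,229.4). The lock screw is on the -y side, below the top face.

Run:
```python
from h import *
mt,ms=camera_model("top"),camera_model("scene")
print(plane(mt,(237,229),.105),plane(ms,(396.6,229.4),.105),tri([ray(mt,(237,229)),ray(ms,(396.6,229.4))]))
move([.55,-.2235,.26])
```

```text
[0.55163183 0.21823625 0.105     ] [0.55371599 0.21798038 0.105     ] [0.55191392 0.21870453 0.1030783 ]
off [17.21 -8.62 -1.17] yaw 21.4
rot [-0.01 -0.    0.  ] tcp [ 0.2281 -0.5813  0.2302]
```

Call:
step_arm(series=[{"offset":[17.2,-8.6,-1.2],"rotation":[0,0,0],"fingers":0},{"offset":[17.2,-8.6,-1.2],"rotation":[0,0,0],"fingers":0},{"offset":[17.2,-8.6,-1.2],"rotation":[0,0,0],"fingers":0},{"offset":[17.2,-8.6,-1.2],"rotation":[0,0,0],"fingers":0},{"offset":[17.2,-8.6,-1.2],"rotation":[0,0,0],"fingers":0},{"offset":[17.2,-8.6,-1.2],"rotation":[0,0,0],"fingers":0},{"offset":[17.2,-8.6,-1.2],"rotation":[0,0,0],"fingers":0},{"offset":[17.2,-8.6,-1.2],"rotation":[0,0,0],"fingers":0},{"offset":[17.2,-8.6,-1.2],"rotation":[0,0,0],"fingers":0},{"offset":[17.2,-8.6,-1.2],"rotation":[0,0,0],"fingers":0}])

```text
clock: 1.35
ee_pos: [0.5496, -0.2248, 0.2607]
eef_rot: [0.983, 0.186, -0.001, -0.0]
force: [0.0, 0.0, -0.4]
grip_width: 0.0852
grasp_force: 0.0
```

Run:
```python
from h import *
m=camera_model("wrist");I=capture("wrist")[:,:,::-1];cv2.imwrite("pics/w1.png",I);s=observe();print(s["ee_pos"],s["joint_velocities"].round(3))
print(proj(m,[.55,-.2235,.178]))
c,st,_=blob(I.max(2)<60,None);print(c,st)
```

```text
[ 0.54933096 -0.22522263  0.26073652] [-0.016 -0.004 -0.002  0.002 -0.002  0.001]
[318.24935801 253.79236933]
[326.34307633 430.55736511] [    0   319   640   161 46666]
```

View pics/w1.png

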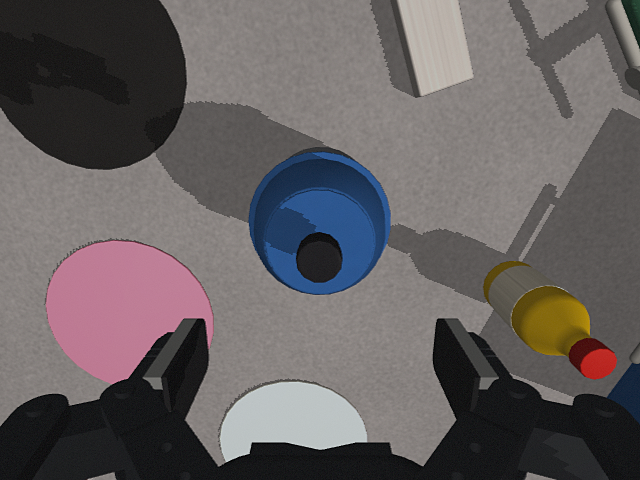

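The knob is at about (319,258), on the fingers' mid-line and close to the prediction. The mat is at upper left and the oil bottle at right, clear of the fingers.

Run:
```python
from h import *
m=camera_model("wrist");I=cv2.imread("pics/w1.png")
c,st,_=blob(I.max(2)<60,(290,228,350,290));print(c,st)
k=plane(m,c,.180);print(k)
move([k[0],k[1],.159])
```

```text
[318.63956044 257.09065934] [ 296  232   46   50 1820]
[ 0.54851345 -0.22472378  0.18      ]
off [-0.02 -0.03  4.07] yaw 21.4
rot [-0.    0.01 -0.  ] tcp [ 0.5493 -0.2252  0.2607]
```

Call:
step_arm(series=[{"offset":[0,0,2],"rotation":[0,0,0],"fingers":0},{"offset":[0,0,3.5],"rotation":[0,0,0],"fingers":0},{"offset":[0,0,4],"rotation":[0,0,0],"fingers":0},{"offset":[0,0,4],"rotation":[0,0,0],"fingers":0.5},{"offset":[0,0,4],"rotation":[0,0,0],"fingers":1},{"offset":[0,0,4],"rotation":[0,0,0],"fingers":1},{"offset":[0,0,4],"rotation":[0,0,0],"fingers":1},{"offset":[0,0,4],"rotation":[0,0,0],"fingers":1},{"offset":[0,0,4],"rotation":[0,0,0],"fingers":1},{"offset":[0,0,4],"rotation":[0,0,0],"fingers":1}])

```text
clock: 2.65
ee_pos: [0.5511, -0.2252, 0.1636]
eef_rot: [0.983, 0.186, 0.001, 0.001]
force: [-0.2, 0.4, 6.2]
grip_width: 0.0264
grasp_force: 59.5
```

Call:
step_arm(series=[{"offset":[0,0,-0.3],"rotation":[0,0,0],"fingers":1},{"offset":[0,0,-0.8],"rotation":[0,0,0],"fingers":1},{"offset":[0,0,-1.4],"rotation":[0,0,0],"fingers":1},{"offset":[0,0,-2.0],"rotation":[0,0,0],"fingers":1},{"offset":[0,0,-2.6],"rotation":[0,0,0],"fingers":1},{"offset":[0,0,-3.2],"rotation":[0,0,0],"fingers":1},{"offset":[0,0,-3.6],"rotation":[0,0,0],"fingers":1},{"offset":[0,0,-3.6],"rotation":[0,0,0],"fingers":1},{"offset":[0,0,-3.6],"rotation":[0,0,0],"fingers":1}])

```text
clock: 3.78
ee_pos: [0.5497, -0.2245, 0.2505]
eef_rot: [0.983, 0.186, -0.0, -0.0]
force: [-0.2, 0.4, -3.2]
grip_width: 0.0263
grasp_force: 59.3
```

Run:
```python
from h import *
s=observe();print(s["force"],s["grip_width"],s["eef_rot"])
w=capture("wrist")[:,:,::-1];t=capture("scene")[120:360,130:450,::-1]
o=np.zeros((300,800,3),np.uint8);o[:,:400]=cv2.resize(w,(400,300));o[:,400:]=cv2.resize(t,(400,300));cv2.imwrite("pics/l1.png",o)
move([.587,.027,s["ee_pos"][2]])
```

```text
[-0.19559108  0.43526595 -3.20514015] 0.02630119242283003 [ 9.82586928e-01  1.85802387e-01 -4.86323878e-04 -4.05905241e-04]
off [ 5.07 -8.82 -0.01] yaw 21.4
rot [-0.01  0.01 -0.  ] tcp [ 0.5496 -0.2244  0.2502]
```

View pics/l1.png

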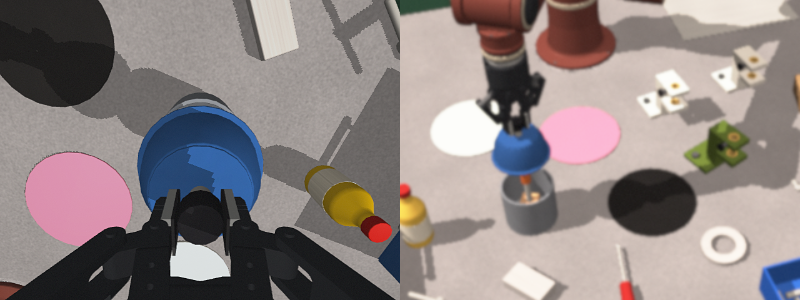

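Left panel: the knob is firmly between the pads. Right panel: the lid hangs level above the pot, with the orange pin head visible in it.

Call:
step_arm(series=[{"offset":[0.5,-0.8,0],"rotation":[0,0,0],"fingers":1},{"offset":[1.3,-2.2,0],"rotation":[0,0,0],"fingers":1},{"offset":[2.2,-3.8,0],"rotation":[0,0,0],"fingers":1},{"offset":[3.1,-5.4,0],"rotation":[0,0,0],"fingers":1},{"offset":[4.0,-7.0,0],"rotation":[0,0,0],"fingers":1},{"offset":[4.7,-8.2,0],"rotation":[0,0,0],"fingers":1},{"offset":[5.1,-8.8,0],"rotation":[0,0,0],"fingers":1},{"offset":[5.1,-8.8,1.5],"rotation":[0,0,0],"fingers":1},{"offset":[5.1,-8.8,3.0],"rotation":[0,0,0],"fingers":1},{"offset":[5.1,-8.8,4.5],"rotation":[0,0,0],"fingers":1}])

```text
clock: 5.12
ee_pos: [0.5883, 0.026, 0.1374]
eef_rot: [0.983, 0.186, -0.0, 0.0]
force: [-0.5, -0.3, -3.1]
grip_width: 0.0264
grasp_force: 59.6
```

Call:
step_arm(series=[{"offset":[0,0,0.9],"rotation":[0,0,0],"fingers":1},{"offset":[0,0,1.5],"rotation":[0,0,0],"fingers":1},{"offset":[0,0,1.8],"rotation":[0,0,0],"fingers":1},{"offset":[0,0,2.0],"rotation":[0,0,0],"fingers":1},{"offset":[0,0,2.0],"rotation":[0,0,0],"fingers":1}])

```text
clock: 5.75
ee_pos: [0.5887, 0.0266, 0.0893]
eef_rot: [0.983, 0.186, 0.0, 0.0]
force: [-0.3, -0.6, -3.6]
grip_width: 0.0263
grasp_force: 59.5
```

Call:
step_arm(series=[{"offset":[0,0,0.2],"rotation":[0,0,0],"fingers":1},{"offset":[0,0,0.35],"rotation":[0,0,0],"fingers":1},{"offset":[0,0,0.42],"rotation":[0,0,0],"fingers":1},{"offset":[0,0,0.42],"rotation":[0,0,0],"fingers":1}])

```text
clock: 6.25
ee_pos: [0.5882, 0.0267, 0.0781]
eef_rot: [0.983, 0.186, -0.0, -0.0]
force: [0.4, 0.8, -3.6]
grip_width: 0.0259
grasp_force: 59.7
```

Call:
step_arm(series=[{"offset":[0,0,0.06],"rotation":[0,0,0],"fingers":1},{"offset":[0,0,0.06],"rotation":[0,0,0],"fingers":1}])

```text
clock: 6.5
ee_pos: [0.5887, 0.0268, 0.0777]
eef_rot: [0.983, 0.186, 0.0, -0.0]
force: [-3.8, 0.0, 1.8]
grip_width: 0.0256
grasp_force: 60.2
```

Call:
step_arm(series=[{"offset":[0,0,0],"rotation":[0,0,0],"fingers":0.7},{"offset":[0,0,0],"rotation":[0,0,0],"fingers":0.3},{"offset":[0,0,0],"rotation":[0,0,0],"fingers":0},{"offset":[0,0,0],"rotation":[0,0,0],"fingers":0},{"offset":[0,0,0],"rotation":[0,0,0],"fingers":0},{"offset":[0,0,-1],"rotation":[0,0,0],"fingers":0},{"offset":[0,0,-2.5],"rotation":[0,0,0],"fingers":0},{"offset":[0,0,-4.5],"rotation":[0,0,0],"fingers":0},{"offset":[0,0,-6],"rotation":[0,0,0],"fingers":0},{"offset":[0,0,-6],"rotation":[0,0,0],"fingers":0}])

```text
clock: 7.75
ee_pos: [0.5907, 0.0266, 0.2317]
eef_rot: [0.983, 0.186, 0.004, 0.001]
force: [-0.2, 0.3, -0.4]
grip_width: 0.0853
grasp_force: 0.0
```

Run:
```python
from h import *
move([.549,-.2245,.23])
```

```text
off [-5.22  8.74  0.06] yaw 21.4
rot [ 0.02 -0.04 -0.  ] tcp [0.5907 0.0266 0.2317]
```

Call:
step_arm(series=[{"offset":[-1.3,2.2,0],"rotation":[0,0,0],"fingers":0},{"offset":[-2.5,4.3,0],"rotation":[0,0,0],"fingers":0},{"offset":[-3.8,6.5,0],"rotation":[0,0,0],"fingers":0},{"offset":[-5.1,8.7,0],"rotation":[0,0,0],"fingers":0},{"offset":[-5.1,8.7,0],"rotation":[0,0,0],"fingers":0},{"offset":[-5.1,8.7,0],"rotation":[0,0,0],"fingers":0},{"offset":[-5.1,8.7,0],"rotation":[0,0,0],"fingers":0}])

```text
clock: 8.62
ee_pos: [0.5492, -0.2208, 0.226]
eef_rot: [0.982, 0.187, -0.0, -0.001]
force: [-0.0, -0.1, -0.0]
grip_width: 0.0852
grasp_force: 0.0
```

Run:
```python
from h import *
m=camera_model("wrist");w=capture("wrist")[:,:,::-1];t=capture("scene")[120:360,130:450,::-1]
o=np.zeros((300,800,3),np.uint8);o[:,:400]=cv2.resize(w,(400,300));o[:,400:]=cv2.resize(t,(400,300));cv2.imwrite("pics/p1.png",o);cv2.imwrite("pics/p1w.png",w)
i=w.astype(int);c,st,_=blob((i[...,2]>i[...,0]+70)&(i[...,2]>i[...,1]+40),(220,150,420,330));print(c,st,proj(m,[.549,-.2245,.138]))
k=plane(m,c,.138);print(k);move([k[0],k[1],.106])
```

```text
[328.41885442 251.7326969 ] [314 229  31  41 838] [325.31472743 254.6217062 ]
[ 0.55148671 -0.22558992  0.138     ]
off [0.01 0.21 4.82] yaw 21.5
rot [-0.  0. -0.] tcp [ 0.5494 -0.2209  0.2265]
```

View pics/p1.png

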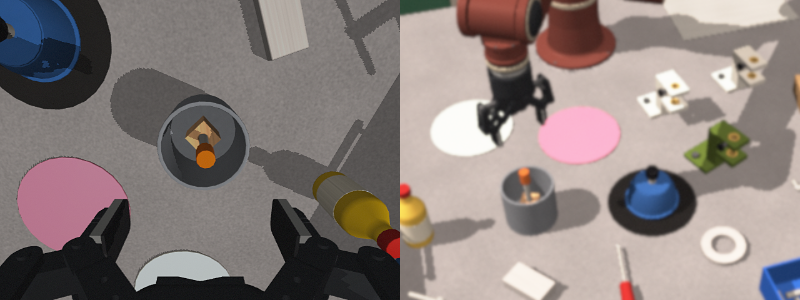

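The lid is upright, wholly on the black mat. The orange head top is at about (329,254) in wrist pixels, with open room around it for the fingers.

Call:
step_arm(series=[{"offset":[-0.03,0.21,1],"rotation":[0,0,0],"fingers":0},{"offset":[-0.03,0.21,2.5],"rotation":[0,0,0],"fingers":0},{"offset":[-0.03,0.21,4],"rotation":[0,0,0],"fingers":0},{"offset":[-0.03,0.21,4.7],"rotation":[0,0,0],"fingers":0},{"offset":[-0.03,0.21,4.7],"rotation":[0,0,0],"fingers":0.4},{"offset":[-0.03,0.21,4.7],"rotation":[0,0,0],"fingers":1},{"offset":[-0.03,0.21,4.7],"rotation":[0,0,0],"fingers":1},{"offset":[-0.03,0.21,4.7],"rotation":[0,0,0],"fingers":1},{"offset":[-0.03,0.21,4.7],"rotation":[0,0,0],"fingers":1},{"offset":[-0.03,0.21,4.7],"rotation":[0,0,0],"fingers":1}])

```text
clock: 9.98
ee_pos: [0.5509, -0.2271, 0.1111]
eef_rot: [0.983, 0.186, 0.001, -0.0]
force: [-1.5, 3.4, 5.8]
grip_width: 0.0181
grasp_force: 58.4
```

Call:
step_arm(series=[{"offset":[0,0,0],"rotation":[0,0,0],"fingers":1},{"offset":[0,0,0],"rotation":[0,0,0],"fingers":1}])

```text
clock: 10.22
ee_pos: [0.5509, -0.227, 0.1111]
eef_rot: [0.983, 0.186, 0.001, -0.0]
force: [-2.5, 2.8, 5.4]
grip_width: 0.0182
grasp_force: 58.4
```

Call:
step_arm(series=[{"offset":[0,-0.05,-0.3],"rotation":[0,0,0],"fingers":1},{"offset":[0,-0.05,-0.8],"rotation":[0,0,0],"fingers":1},{"offset":[0,-0.05,-1.4],"rotation":[0,0,0],"fingers":1},{"offset":[0,-0.05,-2.0],"rotation":[0,0,0],"fingers":1},{"offset":[0,-0.05,-2.8],"rotation":[0,0,0],"fingers":1},{"offset":[0,-0.05,-3.8],"rotation":[0,0,0],"fingers":1},{"offset":[0,-0.05,-4.8],"rotation":[0,0,0],"fingers":1},{"offset":[0,-0.05,-5.4],"rotation":[0,0,0],"fingers":1},{"offset":[0,-0.05,-5.4],"rotation":[0,0,0],"fingers":1}])

```text
clock: 11.35
ee_pos: [0.5505, -0.2267, 0.2464]
eef_rot: [0.983, 0.186, 0.001, 0.001]
force: [0.2, -0.8, -1.4]
grip_width: 0.018
grasp_force: 58.6
```

Run:
```python
from h import *
s=observe();print(s["force"],s["grip_width"],s["joint_positions"].round(2));move([.552,.18,s["ee_pos"][2]])
```

```text
[ 0.22963091 -0.78467177 -1.41979455] 0.018023821728878463 [-0.52 -0.03  1.67 -0.    1.5   0.68]
off [  6.   -15.12  -0.03] yaw 21.4
rot [ 0.01 -0.01 -0.  ] tcp [ 0.5505 -0.2267  0.2464]
```

Call:
step_arm(series=[{"offset":[0.4,-1,0],"rotation":[0,0,0],"fingers":1},{"offset":[1.0,-3,0],"rotation":[0,0,0],"fingers":1},{"offset":[1.8,-5.2,0],"rotation":[0,0,0],"fingers":1},{"offset":[2.6,-7.4,0],"rotation":[0,0,0],"fingers":1},{"offset":[3.4,-9.6,0],"rotation":[0,0,0],"fingers":1},{"offset":[4.2,-11.8,0],"rotation":[0,0,0],"fingers":1},{"offset":[4.6,-14,0],"rotation":[0,0,0],"fingers":1},{"offset":[4.8,-15.5,0],"rotation":[0,0,0],"fingers":1},{"offset":[4.8,-16.4,0],"rotation":[0,0,0],"fingers":1},{"offset":[4.8,-16.4,0],"rotation":[0,0,0],"fingers":1}])

```text
clock: 12.6
ee_pos: [0.5107, 0.2002, 0.2428]
eef_rot: [0.982, 0.187, -0.001, 0.0]
force: [0.1, -0.1, -1.4]
grip_width: 0.0184
grasp_force: 58.7
```

Run:
```python
from h import *
s=observe();print(s["force"],s["ee_pos"],s["joint_velocities"].round(3))
m=camera_model("wrist");w=capture("wrist")[:,:,::-1];cv2.imwrite("pics/j1w.png",w)
p=s["ee_pos"]
for z in (.135,.035,0,-.02): 
    print(z,proj(m,[p[0],p[1],p[2]-.111+.008+z]).round(1))
print("bush",proj(m,[.552,.2185,.105]),proj(m,[.552,.2185,.057]))
for n in("scene","top"): cv2.imwrite(f"pics/j1{n}.png",capture(n)[:,:,::-1])
```

```text
[ 0.06652911 -0.06002037 -1.43412447] [0.51068845 0.20021435 0.24280678] [-0.039 -0.001 -0.005 -0.016 -0.004 -0.011]
0.135 [319.8 370. ]
0.035 [319.9 263.4]
0 [319.9 244.6]
-0.02 [319.9 235.9]
bush [317.43694216 168.93994426] [317.80276378 161.67427854]
```

View pics/j1w.png

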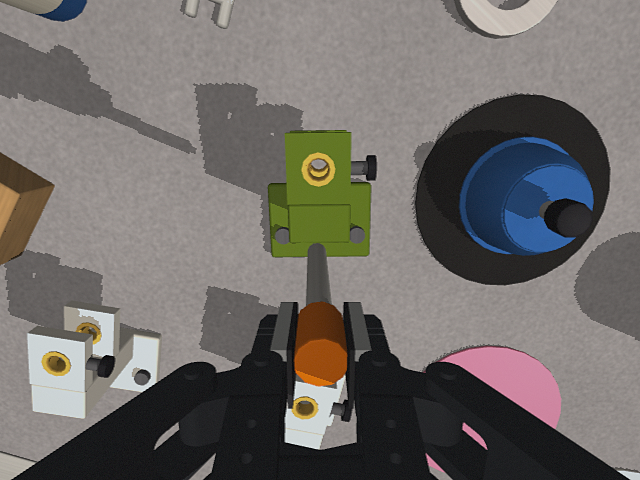

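The bushing is at about (318.5,170) and the pin nose at about (317,246), with the pin hanging slightly off the tool axis. The lid sits well inside the mat.

Run:
```python
from h import *
w=cv2.imread("pics/j1w.png");i=w.astype(int);h=cv2.cvtColor(w,cv2.COLOR_BGR2HSV)
y=(h[...,0]>17)&(h[...,0]<30)&(h[...,1]>110)&(h[...,2]>120)
ys,xs=np.where(y[145:195,295:345]);e=cv2.fitEllipse(cv2.convexHull(np.c_[xs+295,ys+145].astype(np.float32)));print(e)
sat=h[...,1]
for r in range(238,306,6): print(r,' '.join(f"{g}/{s}" for g,s in zip(i[r,302:338:2].sum(1)//3,sat[r,302:338:2])))
print(i[236:256,317].tolist())
```

```text
((317.8996276855469, 169.035400390625), (33.63865661621094, 34.01014709472656), 95.48802185058594)
238 83/177 83/178 84/177 83/178 84/173 83/182 83/179 82/181 85/171 84/173 83/177 83/177 81/180 84/177 83/179 83/179 83/179 81/182
244 84/173 82/184 84/175 85/174 85/184 78/72 71/21 71/17 68/7 67/18 83/156 83/182 84/175 82/179 84/177 85/176 84/180 85/174
250 83/177 83/179 85/181 67/35 73/17 72/14 71/17 73/14 68/18 66/15 68/15 80/12 85/191 82/182 83/179 83/182 84/177 83/179
256 71/158 68/165 74/146 68/15 74/17 72/17 72/17 73/17 71/17 68/15 68/18 76/19 82/71 88/103 86/109 87/101 90/102 96/109
262 146/17 151/18 149/16 64/15 70/14 71/14 73/14 72/10 70/17 68/18 69/14 72/17 92/19 149/15 144/14 144/15 147/15 145/18
268 148/17 142/12 138/13 69/14 74/20 73/14 73/17 74/13 70/14 68/18 69/11 72/17 81/15 154/16 146/15 141/16 146/14 150/13
274 138/14 143/14 132/18 71/14 76/19 73/10 72/17 72/14 69/21 68/15 69/18 71/17 79/22 114/17 148/15 140/14 140/16 141/16
280 140/19 146/17 139/14 71/21 76/16 75/16 71/17 72/23 71/17 68/15 70/24 72/14 78/16 97/15 148/16 147/13 145/14 145/14
286 134/13 141/17 119/17 73/20 75/13 75/20 72/17 74/13 72/17 68/22 68/18 74/17 76/19 84/21 150/16 141/12 138/16 139/18
292 140/16 149/13 96/13 75/13 75/23 73/10 72/14 74/17 70/11 69/18 69/11 73/14 74/10 83/18 117/19 145/17 141/11 140/16
298 148/15 149/17 79/16 75/13 74/20 74/13 73/23 73/17 72/17 69/14 65/11 65/19 64/12 83/12 96/20 143/15 147/15 150/15
304 145/15 148/13 61/8 59/163 51/223 51/223 53/215 47/233 50/219 50/219 49/215 51/207 46/229 47/220 53/139 122/4 145/10 144/12
[[31, 116, 96], [37, 119, 99], [35, 117, 97], [33, 117, 96], [37, 119, 98], [35, 115, 95], [29, 104, 86], [72, 68, 71], [69, 68, 71], [69, 72, 74], [68, 71, 73], [67, 69, 72], [70, 73, 76], [69, 73, 74], [67, 71, 73], [68, 72, 74], [67, 71, 73], [68, 71, 72], [71, 74, 75], [68, 71, 72]]
```

```bash
cat > pin.py <<'E'
from h import *
def pin(w,m,s,rows,lo=290,hi=350):
    r=R.from_quat(s["eef_rot"]);t=s["ee_pos"];ax=r.as_matrix();out=[]
    hs=cv2.cvtColor(w,cv2.COLOR_BGR2HSV);g=w.astype(float).mean(2)
    mk=(((hs[...,1]<60)&(g<105))|((hs[...,0]<14)&(hs[...,1]>120)))
    for v in rows:
        c=[k for k in range(lo,hi) if mk[v,k]]
        o,d=ray(m,((c[0]+c[-1])/2,v)); k=((t-o)@ax[:,0])/(d@ax[:,0]); q=(o+k*d-t)@ax
        out.append((v,c[0],c[-1],q[1]*1e3,q[2]*1e3))
    return np.array(out)
E
python3 - <<'E'
from pin import *
w=cv2.imread("pics/j1w.png");s=observe();m=camera_model("wrist")
a=pin(w,m,s,list(range(260,301,4)),303,336);print(a.round(1))
b=pin(w,m,s,range(310,366,8),294,345);print(b.round(1))
p=np.polyfit(a[:,4],a[:,3],1);print("slope deg",np.degrees(p[0]),"y at tcp",p[1],"tip",np.polyval(p,103))
B=plane(m,(317.9,169.0),.105);N=plane(m,(316.,247.3),s["ee_pos"][2]-.103);ax=R.from_quat(s["eef_rot"]).as_matrix()
print(B,N,"tip-tcp tool mm",((N-s["ee_pos"])@ax*1e3).round(2),"tip->bush",((B-N)@ax*1e3).round(2))
E
```

```text
[[260.  307.  326.   -2.   74.2]
 [264.  307.  326.   -1.9  67.5]
 [268.  307.  326.   -1.9  61.2]
 [272.  307.  327.   -1.6  55.2]
 [276.  307.  328.   -1.2  49.5]
 [280.  307.  328.   -1.2  44.1]
 [284.  307.  328.   -1.2  38.9]
 [288.  307.  329.   -0.9  34. ]
 [292.  306.  329.   -1.1  29.3]
 [296.  306.  329.   -1.1  24.9]
 [300.  306.  330.   -0.8  20.6]]
[[ 3.10e+02  2.94e+02  3.43e+02 -6.00e-01  1.07e+01]
 [ 3.18e+02  2.94e+02  3.44e+02 -4.00e-01  3.50e+00]
 [ 3.26e+02  2.94e+02  3.44e+02 -3.00e-01 -3.10e+00]
 [ 3.34e+02  2.94e+02  3.44e+02 -3.00e-01 -9.30e+00]
 [ 3.42e+02  2.95e+02  3.44e+02 -1.00e-01 -1.50e+01]
 [ 3.50e+02  2.94e+02  3.44e+02 -3.00e-01 -2.03e+01]
 [ 3.58e+02  2.94e+02  3.44e+02 -3.00e-01 -2.53e+01]]
slope deg -1.2431247465507502 y at tcp -0.37864107851040757 tip -2.613392922064461
[0.55334578 0.21622622 0.105     ] [0.50927931 0.20015312 0.14053374] tip-tcp tool mm [ -1.6   -2.56 103.  ] tip->bush [46.94  1.09 35.48]
```

Call:
step_arm(series=[{"offset":[0.7,0,0],"rotation":[-0.09,0,0],"fingers":1},{"offset":[1.4,0,0.2],"rotation":[-0.09,0,0],"fingers":1},{"offset":[1.85,0,0.4],"rotation":[-0.09,0,0],"fingers":1},{"offset":[1.88,0,0.7],"rotation":[-0.09,0,0],"fingers":1},{"offset":[1.88,0,0.8],"rotation":[-0.09,0,0],"fingers":1},{"offset":[1.88,0,0.8],"rotation":[-0.09,0,0],"fingers":1},{"offset":[1.88,0,0.8],"rotation":[-0.09,0,0],"fingers":1},{"offset":[1.88,0,0.8],"rotation":[-0.09,0,0],"fingers":1}])

```text
clock: 13.75
ee_pos: [0.5556, 0.2164, 0.2248]
eef_rot: [0.983, 0.186, 0.002, 0.008]
force: [0.4, 0.5, -1.0]
grip_width: 0.0182
grasp_force: 58.7
```

Run:
```python
from pin import *
s=observe();m=camera_model("wrist");w=capture("wrist")[:,:,::-1].copy();cv2.imwrite("pics/j2w.png",w)
print(s["joint_velocities"].round(3),s["ee_pos"],s["eef_rot"])
print("bush",proj(m,[.552,.2185,.105]),proj(m,[.5533,.2162,.105]))
a=pin(w,m,s,list(range(262,301,4)),300,340);print(a[[0,-1]].round(1))
p=np.polyfit(a[:,4],a[:,3],1);print("slope deg",np.degrees(p[0]))
S=capture("scene")[:,:,::-1]
o=np.zeros((480,800,3),np.uint8);o[:,:400]=cv2.resize(w[205:301,280:360],(400,480),interpolation=2);o[:400,400:]=cv2.resize(S[180:260,350:430],(400,400),interpolation=2);cv2.imwrite("pics/j2.png",o)
```

```text
[-0.001  0.003 -0.002  0.001 -0.    -0.   ] [0.55562844 0.21638848 0.22477994] [0.98255043 0.18582824 0.00181882 0.00769429]
bush [312.4591373  241.39369526] [316.17742263 240.87896019]
[[262.  308.  326.   -1.6  70.9]
 [298.  306.  330.   -0.8  22.8]]
slope deg -1.2556758215842005
```

View pics/j2.png

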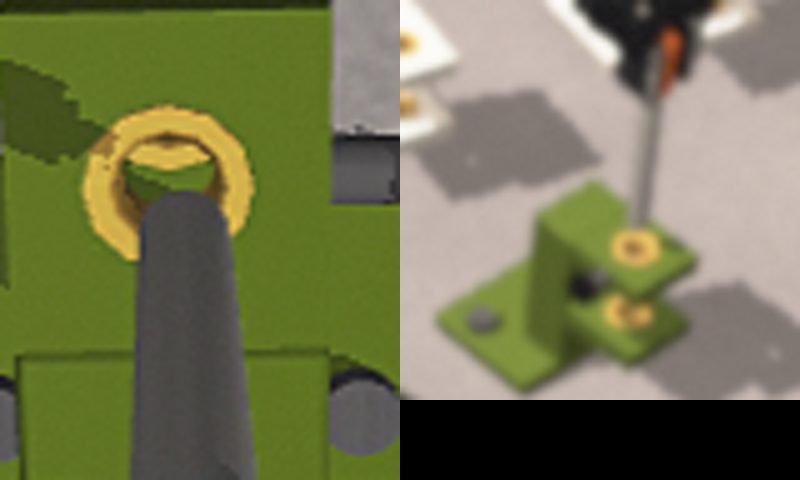

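The left crop shows the bushing centred at about pixel (313.6,242.6) and the nose just above it at about x 316.7, slightly right and short. The right crop shows the pin's nose right above the upper bushing.

Run:
```python
from pin import *
s=observe();m=camera_model("wrist");ms=camera_model("scene");w=cv2.imread("pics/j2w.png");ax=R.from_quat(s["eef_rot"]).as_matrix()
hs=cv2.cvtColor(w,cv2.COLOR_BGR2HSV);y=(hs[...,0]>17)&(hs[...,0]<30)&(hs[...,1]>110)&(hs[...,2]>120)
ys,xs=np.where(y[220:262,293:335]);e=cv2.fitEllipse(cv2.convexHull(np.c_[xs+293,ys+220].astype(np.float32)));print(e,xs.min()+293,xs.max()+293,ys.min()+220)
mk=(hs[...,1]<60)&(w.mean(2)<105)
for r in range(240,262,2):
    c=np.where(mk[r,295:340])[0]+295;print(r,c.min() if len(c) else 0,c.max() if len(c) else 0,end=" | ")
W=np.array([0,0,1.])
for c in((312.9+.7,242.6),e[0]):
  for n in((316.7,247.3),(316.7,248.5)):
    B=plane(m,c,.105);N=plane(m,n,s["ee_pos"][2]-.103);print(B.round(4),N.round(4),"tip->bush",((B-N)@ax*1e3).round(2))
t=s["ee_pos"];a,b=proj(ms,t+[0,0,0]),proj(ms,t-[0,0,.09]);print("vertical scene",a,b,(b-a)[0]/(b-a)[1])
```

```text
((313.0281066894531, 241.5729217529297), (31.394027709960938, 34.06053161621094), 81.31153869628906) 296 330 226
240 0 0 | 242 0 0 | 244 313 320 | 246 310 323 | 248 309 324 | 250 308 324 | 252 308 325 | 254 308 325 | 256 308 325 | 258 308 326 | 260 308 326 | [0.5515 0.2174 0.105 ] [0.5541 0.2163 0.1217] tip->bush [-2.   -2.31 16.64]
[0.5515 0.2174 0.105 ] [0.5533 0.216  0.1217] tip->bush [-1.16 -2.31 16.64]
[0.552  0.2181 0.105 ] [0.5541 0.2163 0.1217] tip->bush [-1.24 -2.71 16.63]
[0.552  0.2181 0.105 ] [0.5533 0.216  0.1217] tip->bush [-0.41 -2.71 16.63]
vertical scene [400.41213044 195.69202264] [397.29578343 221.86143775] -0.11908355587332886
```

Call:
step_arm(series=[{"offset":[-0.04,-0.085,0],"rotation":[0,0,0],"fingers":1},{"offset":[-0.04,-0.085,0.2],"rotation":[0,0,0],"fingers":1},{"offset":[-0.04,-0.095,0.5],"rotation":[0,0,0],"fingers":1},{"offset":[-0.04,-0.1,0.7],"rotation":[0,0,0],"fingers":1},{"offset":[-0.04,-0.1,0.85],"rotation":[0,0,0],"fingers":1},{"offset":[-0.04,-0.1,0.85],"rotation":[0,0,0],"fingers":1}])

```text
clock: 14.6
ee_pos: [0.5537, 0.2179, 0.2024]
eef_rot: [0.983, 0.186, 0.001, 0.008]
force: [0.2, -0.2, -0.9]
grip_width: 0.0182
grasp_force: 58.7
```

Run:
```python
from pin import *
s=observe();m=camera_model("wrist");w=capture("wrist")[:,:,::-1].copy();cv2.imwrite("pics/j3w.png",w)
print(s["force"],s["ee_pos"])
hs=cv2.cvtColor(w,cv2.COLOR_BGR2HSV);mk=(hs[...,1]<60)&(w.mean(2)<105);y=(hs[...,0]>17)&(hs[...,0]<30)&(hs[...,1]>110)&(hs[...,2]>120)
for r in range(220,290,4):
    c=np.where(mk[r,295:340])[0]+295;d=np.where(y[r,285:350])[0]+285;print(r,(c.min(),c.max()) if len(c) else 0,(d.min(),d.max()) if len(d) else 0,end=" | ")
```

```text
[ 0.18942143 -0.23660325 -0.94018851] [0.55366335 0.2179144  0.20243057]
220 0 0 | 224 0 0 | 228 0 0 | 232 0 0 | 236 0 (np.int64(306), np.int64(327)) | 240 0 (np.int64(302), np.int64(331)) | 244 (np.int64(313), np.int64(320)) (np.int64(300), np.int64(333)) | 248 (np.int64(309), np.int64(324)) (np.int64(299), np.int64(334)) | 252 (np.int64(308), np.int64(325)) (np.int64(298), np.int64(334)) | 256 (np.int64(308), np.int64(325)) (np.int64(300), np.int64(333)) | 260 (np.int64(308), np.int64(325)) (np.int64(301), np.int64(331)) | 264 (np.int64(308), np.int64(326)) (np.int64(306), np.int64(307)) | 268 (np.int64(307), np.int64(327)) 0 | 272 (np.int64(307), np.int64(327)) 0 | 276 (np.int64(307), np.int64(328)) 0 | 280 (np.int64(307), np.int64(328)) 0 | 284 (np.int64(307), np.int64(328)) 0 | 288 (np.int64(307), np.int64(329)) 0 |
```

Call:
step_arm(series=[{"offset":[0,-0.005,0.3],"rotation":[0,0,0],"fingers":1},{"offset":[0,-0.01,0.6],"rotation":[0,0,0],"fingers":1},{"offset":[0,-0.015,0.9],"rotation":[0,0,0],"fingers":1},{"offset":[0,-0.02,1.2],"rotation":[0,0,0],"fingers":1},{"offset":[0,-0.022,1.4],"rotation":[0,0,0],"fingers":1},{"offset":[0,-0.022,1.4],"rotation":[0,0,0],"fingers":1}])

```text
clock: 15.4
ee_pos: [0.5536, 0.2179, 0.1673]
eef_rot: [0.983, 0.186, 0.001, 0.008]
force: [0.4, -0.2, -2.0]
grip_width: 0.0181
grasp_force: 58.7
```

Run:
```python
from pin import *
s=observe();m=camera_model("wrist");w=capture("wrist")[:,:,::-1].copy();S=capture("scene")[:,:,::-1]
print(s["force"],s["ee_pos"])
o=np.zeros((480,800,3),np.uint8);o[:,:400]=cv2.resize(w[220:340,270:370],(400,480),interpolation=2);o[:400,400:]=cv2.resize(S[190:250,365:425],(400,400),interpolation=2);cv2.imwrite("pics/j4.png",o)
```

```text
[ 0.35224974 -0.2446659  -1.96857381] [0.55357654 0.21789968 0.16730999]
```

View pics/j4.png

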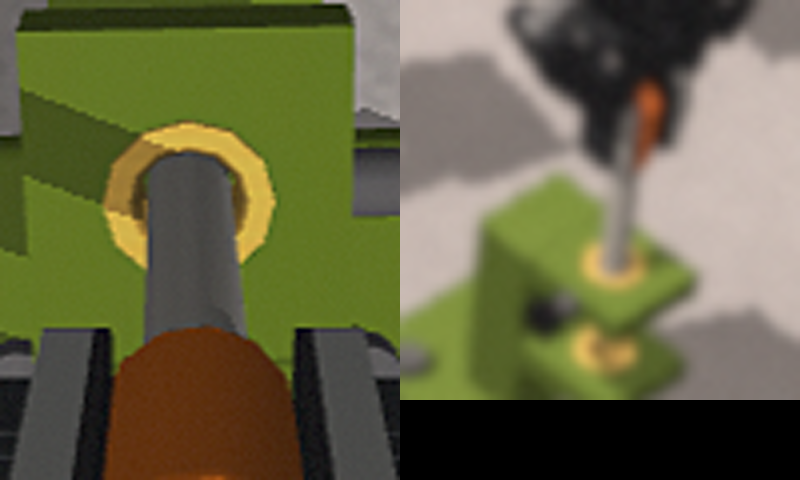

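The left crop shows the shank inside the upper bushing, centred sideways, with the orange head between the pads. The right crop shows the pin entering the upper arm; the nose has not reached the lower bushing yet.

Call:
step_arm(series=[{"offset":[0,-0.002,0.15],"rotation":[0,0,0],"fingers":1},{"offset":[0,-0.004,0.3],"rotation":[0,0,0],"fingers":1},{"offset":[0,-0.007,0.45],"rotation":[0,0,0],"fingers":1},{"offset":[0,-0.007,0.45],"rotation":[0,0,0],"fingers":1}])

```text
clock: 16.0
ee_pos: [0.5535, 0.2179, 0.1561]
eef_rot: [0.983, 0.186, 0.001, 0.008]
force: [0.4, -0.5, -0.8]
grip_width: 0.0182
grasp_force: 58.7
```

Call:
step_arm(series=[{"offset":[0,-0.002,0.15],"rotation":[0,0,0],"fingers":1},{"offset":[0,-0.004,0.3],"rotation":[0,0,0],"fingers":1},{"offset":[0,-0.007,0.45],"rotation":[0,0,0],"fingers":1},{"offset":[0,-0.009,0.6],"rotation":[0,0,0],"fingers":1},{"offset":[0,-0.009,0.6],"rotation":[0,0,0],"fingers":1}])

```text
clock: 16.62
ee_pos: [0.5536, 0.2179, 0.1412]
eef_rot: [0.983, 0.186, 0.001, 0.008]
force: [0.4, 0.5, -1.0]
grip_width: 0.0183
grasp_force: 58.7
```

Call:
step_arm(series=[{"offset":[0,-0.002,0.15],"rotation":[0,0,0],"fingers":1},{"offset":[0,-0.004,0.3],"rotation":[0,0,0],"fingers":1},{"offset":[0,-0.007,0.45],"rotation":[0,0,0],"fingers":1},{"offset":[0,-0.008,0.5],"rotation":[0,0,0],"fingers":1},{"offset":[0,-0.008,0.5],"rotation":[0,0,0],"fingers":1}])

```text
clock: 17.25
ee_pos: [0.5538, 0.218, 0.1291]
eef_rot: [0.983, 0.186, 0.001, 0.008]
force: [0.4, 0.2, -1.7]
grip_width: 0.0185
grasp_force: 58.7
```

Run:
```python
from pin import *
s=observe();w=capture("wrist")[:,:,::-1].copy();S=capture("scene")[:,:,::-1];cv2.imwrite("pics/s5.png",S)
print(s["force"],s["ee_pos"],s["ft_torque"],s["joint_velocities"].round(3))
ms=camera_model("scene")
for z in(.025,.045,.105,.125): print(z,proj(ms,[.552,.218,z]).round(1), (proj(ms,[.552,.218,z])-[365,195])*400/60+[400,0])
o=np.zeros((480,800,3),np.uint8);o[:,:400]=cv2.resize(w[120:480,170:470],(400,480));o[:400,400:]=cv2.resize(S[195:255,365:425],(400,400),interpolation=2);cv2.imwrite("pics/j5.png",o)
```

```text
[ 0.35129383  0.15437573 -1.72818041] [0.55382781 0.21797637 0.12910738] [-0.01261348  0.03959403  0.03627934] [ 0.    -0.003 -0.004 -0.    -0.001 -0.001]
0.025 [393.9 249.9] [592.48884469 365.84279767]
0.045 [394.5 244.8] [596.52254769 331.92669776]
0.105 [396.4 229. ] [609.06843682 226.43860647]
0.125 [397.  223.5] [613.40553477 189.97150719]
```

View pics/j5.png

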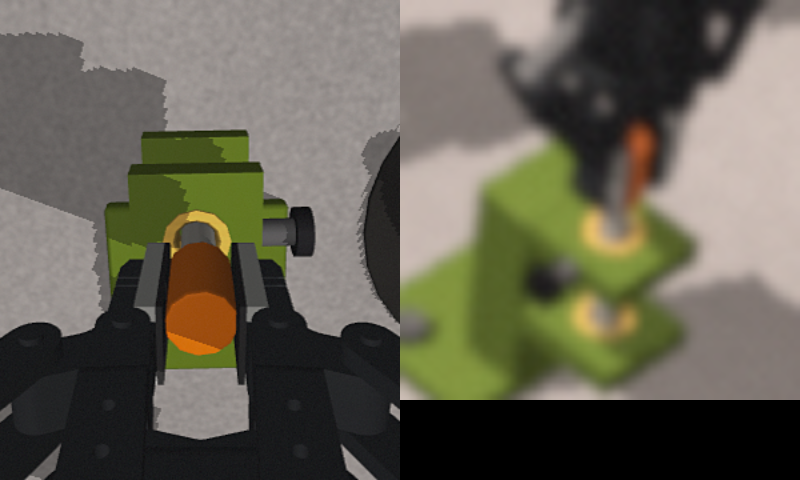

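The right crop shows the shank going into both the upper and lower bushings, with the head held clear above the upper arm. Contact forces are near zero.

```bash
python3 -c "
from workcell import *
print(sign_off())"
```

```text
the job is handed in; nothing more can be done
None
```

The lid is upright on the black mat. The pin is held through both bushings, by my estimate about 19 mm out below the lower arm with its head about 20 mm above the upper arm, and the job was handed in at about 17 s.

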